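# Take the die cap off the clay extruder

## Task

Take the hexagonal cap off the clay extruder so that the die can be changed: nobody remembers whether its quick thread is right- or left-handed, so try one way and, if it will not go, the other, until it is undone, then lift it straight out. Finish while still holding the cap in the gripper, in the air above its barrel with clear space under it; leave the round-domed barrel and everything else where it is.

Things in the scene. Friction and masses are not known exactly. Their poses are not given: they have to be found in the camera images.
- cap_center (a point): Centre (half-way up) of the loose aluminium hexagonal cap: 46 mm across flats, 53 across corners, 28 high, 0.1 to 0.2 kg, thin dark disc on top. z up; x points at a corner, so flats face its y axis and every 60 degrees from it. Below the underside (14 mm below this point) a plug reaches 26 mm down into the neck, ending in a cross-bar 31 mm long, 9 thick, along x.
- cap: The same cap; origin at the centre of its underside, same axes. Locked it has 2 mm play up and 7 degrees of turn. It undoes one way only, which varies and cannot be seen: it turns easily, without rising, to a stop at 64 degrees (it is free from about 48 on) and then lifts straight out. The other way: hard stop at 7 degrees (gives some if forced). Right-hand thread: undoes anticlockwise from above; left-hand: clockwise.
- neck_top (a point): Centre of the top rim of the fixed steel barrel that carries the hexagonal cap, 150 mm above the table, z up. Neck 42 mm outside diameter, 34 mm long; barrel below it 60 mm diameter. The cap's underside rests on this rim. With the cap locked, its x axis is within 3 degrees of this point's x axis (up to 10 within its play).
- stand: Fixed plywood ware board 250 x 350 x 18 mm with two upright steel extruder barrels; origin at table level under the axis of the barrel with the hexagonal cap; axes as neck_top. The second barrel, at x = +50, y = -150 mm in this frame, is closed by a smooth round dome (48 mm across, top 176 mm above the table) that does not move: leave it alone.
- die_ring: Bystander: brass die disc, 48 mm across, 6 mm thick, lying on the board; loose; origin at its underside; leave it where it is.
- rib: Bystander: flat wooden rib, 90 x 45 x 6 mm, on the board; loose; origin at its underside; leave it where it is.
- trim_block: Bystander: small clay-coloured cone stub, 40 mm across, 36 mm high, on the board; loose; origin at its underside; leave it where it is.
- glaze_jar: Bystander: lidded glass glaze jar, 70 mm across, 110 mm high, on the table; loose; origin at its underside; leave it where it is.
- bowl: Bystander: terracotta bowl, 120 mm across, 60 mm high, on the table; loose; origin at its underside; leave it where it is.
- mug: Bystander: white mug, 80 mm across, 90 mm high, on the table; loose; origin at its underside; leave it where it is.
There are look-alikes about, which are no part of the job. Of the things like the cap, leave any that is yellow; of the rest the smaller one is meant.

How it is judged:
On the way:
1. the cap is turned undone while it still sits on the barrel (angle between the x axis of cap_center and the x axis of neck_top, either way round above 0.7 rad and height (world z) of cap_center below 0.172 m), for 0.1 s.
At the end, for the whole second after the job is handed in: The cap is off and held still in the fingers, its centre at least 45 mm above where it sat (its plug then clears the rim by about 19 mm) and within 80 mm sideways of the barrel's axis, touching no part of the stand (height (world z) of cap_center above 0.209 m and horizontal distance between cap_center and neck_top below 0.08 m and contact force between cap and the fingers above 1 N and contact force between cap and stand below 0.2 N and linear speed of cap below 0.05 m/s); the arm keeps its last pose, push and grip.
It fails at once if a bystander is pushed more than 30 mm from its place (distance of any of die_ring, rib, trim_block, glaze_jar, bowl, mug from where it was at the start of the episode above 0.03 m).
It also fails if it takes over 48 s, if anything falls off the work surface, if the arm or the gripper's body presses on something with over 40 N, if the wrist force passes 120 N, or if a joint passes its speed limit or range.

## Robot

A 6-joint arm with a two-finger parallel gripper is mounted at the origin on the work surface. World frame = base frame: x ahead of the robot, y to its left, z up, the work surface at z = 0. Lengths are in m, angles in rad, forces in N, time in s.
With the tool pointing down it reaches from about 0.35 to 0.775 m from the base axis. Payload 5.5 kg.
Tool frame: the origin (TCP) lies between the finger pads; the fingertips stand 8 mm ahead of it and the grasp point (between the pads) lies 11 mm behind it; z points along the fingers, y is the line along which they close (so a half turn about z gives the same grasp; the last joint's range is limited). The gripper opens to 85 mm and grips with 20 to 120 N. Pads are 22 mm wide; open, the fingers measure 114 mm over their backs; the gripper's body (76 mm by 85 mm) begins 54 mm behind the grasp point. The pads swing forward as they close: fully open they stand 13 mm farther back than shut.
Start: joints at [1.056, 0.313, 0.046, 1.304, 0, 1.431], TCP at [0.211, 0.535, 0.239] pointing down, gripper open.
Joint ranges: [-2.76, 2.76], [-0.86, 1.69], [-1.03, 1.26], [-2.2, 2.34], [-1.47, 1.5], [-3.14, 3.14]. Speed limits (rad/s): [2.57, 2.57, 3.14, 3.14, 3.14, 3.14].

## Interface

Orientations are given as a unit quaternion [w, x, y, z].
In Python, from workcell import status, vision, job gives the robot as it stands. The module is installed in compiled form; this text tells all that it offers.
- The arm moves only by the tool apply_moves, never from a script. Its argument "moves" is one flat list of numbers, 6 for each row, row after row: the shift along the world's x, y, z in units of 25 mm (1.0 is 25 mm), then the turn, a rotation vector about the world's x, y, z in rad. In form: [x, y, z, rx, ry, rz, x, y, z, rx, ry, rz, ...]. A call has 1 to 20 rows; each row is the pose to reach, as a shift and turn from the pose commanded when the call began; what a row does not reach only later rows make up. A row lasts 1/12 s, in which the tool goes at most 41.7 mm and 7.16 degrees, less where a joint would pass 70% of its speed; a pose out of reach is approached as far as the arm can. A call with a gripper value outside its range is refused whole. "claw" is the opening in per cent of the stroke, from 0 (shut) to 100 (fully open), set as the call begins (left out, the last holds). The fingers move at their own pace and stop on an object; "newtons" is the grip in N (left out, the last holds). Time passes only in rows, so rows that repeat a pose let the fingers close. It gives the time, the measured TCP pose, the force, the opening and the grip force at its end, in the units of the state.
- status.get_state(): the state, without advancing time (a new reading comes with each control period).
- vision.read_camera(name): name is "scene" or "side" or "wrist"; returns a dict with "image" (480x640x3 uint8, blue, green, red), "camera_matrix" (3x3 intrinsics, pixels), "camera_from_world" (4x4, takes a point from world to camera coordinates). Camera axes: x right, y down, z forward; pixel columns grow to the right and rows downward; lengths in m; the calibration is good to about 2 mm. A picture is of the moment at which its call begins. There is no depth.
- job.hand_in(): hands the job in; it is judged then, once.
The state is a dict: "clock": time; "joint_pos": joint angles; "qvel": joint speeds; "tau": joint torques, N m; "tcp_pos": TCP position; "orientation": TCP orientation; "wrist_force": force on the tool from outside, world axes, zero at the start; "ft_torque": the same for the moment, N m; "finger_gap": finger opening in m; "grip_force": force on a finger pad.
Only numpy, scipy, OpenCV 4.12 (cv2) and the standard library are available. Lean on these libraries where they do the work, as an engineer would, in place of code of your own. Each camera call takes 0.05 s, during which the arm holds its last target. There are 200 camera calls.

## Working session

There is one attempt and no reset: what is moved stays moved. The work goes in short steps, Python scripts to look and compute and a tool call to move; the robot and the scene stay as the last step left them, time stands still between calls to the robot, and variables do not carry over. Pictures are saved under pics/ and viewed, at most 10 in all, crops included, and the job is handed in when it is done.

Besides the shell and the picture viewer there is one more tool, called by a JSON object that holds its "name" and its "arguments", one argument or row to a line. apply_moves: Moves the arm, as the interface text tells. Its arguments: {"type":"object","properties":{"moves":{"type":"array","items":{"type":"number"}},"claw":{"type":"number"},"newtons":{"type":"number"}},"required":["moves"]}

```bash
mkdir -p pics
cat > h.py <<'E'
import numpy as np, cv2
from workcell import status, vision, job
def cam(n):
    d=vision.read_camera(n); return d["image"],np.array(d["camera_matrix"]),np.array(d["camera_from_world"])
def ray(K,T,p):
    R=T[:3,:3]; o=-R.T@T[:3,3]; d=R.T@np.linalg.inv(K)@np.array([p[0],p[1],1.]); return o,d/np.linalg.norm(d)
def plane(K,T,p,z):
    o,d=ray(K,T,p); return o+d*(z-o[2])/d[2]
def proj(K,T,P):
    q=T[:3,:3]@np.asarray(P)+T[:3,3]; q=K@q; return q[:2]/q[2]
E
python3 - <<'E'
from h import *
for n in ("scene","side"):
    I,K,T=cam(n); cv2.imwrite(f"pics/{n}0.png",I); np.savez(n+"0.npz",I=I,K=K,T=T)
    print(n,ray(K,T,(320,240)),K[0,0])
print(status.get_state())
E
```

```text
scene (array([ 1.74955016, -0.34256456,  0.99909179]), array([-0.79019477,  0.23057566, -0.56782664])) 568.295297555797
side (array([0.31796002, 1.0059056 , 0.86353021]), array([ 0.17257822, -0.80359157, -0.56961157])) 517.8265397350116
{'clock': 0.1, 'joint_pos': array([ 1.05639107e+00,  3.13910988e-01,  4.50844358e-02,  1.30359937e+00,
       -1.27118238e-06,  1.43120517e+00]), 'qvel': array([-0.0003436 , -0.00196917,  0.00157555,  0.00366406, -0.00085313,
        0.00174271]), 'tau': array([ 3.54047923e-03, -4.81726313e+01,  2.99242991e+01,  1.27356540e-02,
       -7.28108535e-05, -2.23484795e-05]), 'tcp_pos': array([0.21029027, 0.53468723, 0.23850284]), 'orientation': array([-2.61112790e-04,  1.86311914e-01,  9.82490309e-01, -7.71827118e-04]), 'wrist_force': array([-0.53608087,  0.44588205, -0.13232434]), 'ft_torque': array([0.00444307, 0.01319321, 0.0196431 ]), 'grip_force': 0.0, 'finger_gap': 0.08526371101204906}
```

View pics/scene0.png

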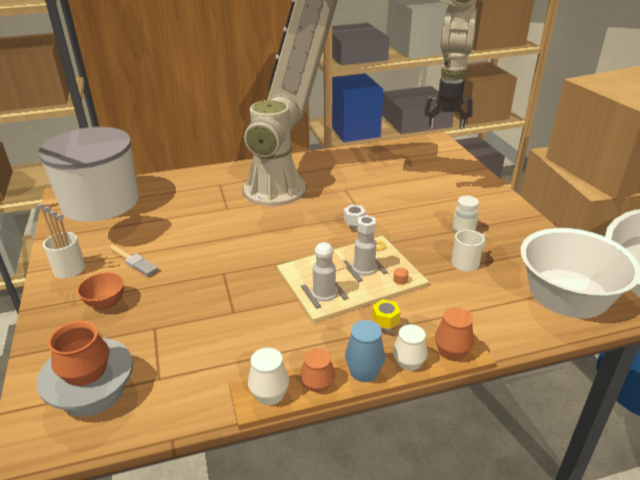

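View pics/side0.png

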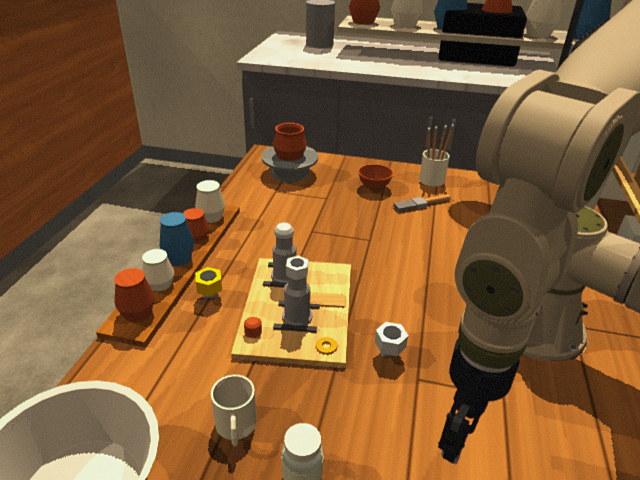

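Candidates:
- The yellow hex nut, scene (386,314) / side (208,282), is excluded by colour.
- The silver hex lying on the table is at scene (354,215) / side (391,338).
- The silver hex on the barrel is at scene (366,224) / side (297,267). It looks like the smaller of the two and sits on a neck, so it fits.

The dome is at scene (324,250). I'll confirm with a crop and measure.

Run:
```python
from h import *
s=np.load("scene0.npz"); d=np.load("side0.npz")
a=cv2.resize(s["I"][195:295,300:400],(400,400),interpolation=cv2.INTER_CUBIC)
b=cv2.resize(d["I"][250:350,270:370],(400,400),interpolation=cv2.INTER_CUBIC)
b2=b
cv2.imwrite("pics/crop1.png",np.hstack([a,b2]))
def tri(p,q):
    o1,d1=ray(s["K"],s["T"],p);o2,d2=ray(d["K"],d["T"],q)
    t=np.linalg.lstsq(np.c_[d1,-d2],o2-o1,rcond=None)[0]
    return (o1+d1*t[0]+o2+d2*t[1])/2,np.linalg.norm(o1+d1*t[0]-o2-d2*t[1])
print("cap top",tri((367,220),(297,264)));print("dome",tri((324,247),(285,229)));print("table hex",tri((354,213),(391,333)))
```

```text
cap top (array([0.55336766, 0.13861509, 0.17662967]), np.float64(0.001279644454196648))
dome (array([ 0.62250113, -0.0031214 ,  0.16517966]), np.float64(0.000600075314297044))
table hex (array([0.33312069, 0.1807881 , 0.06201567]), np.float64(0.003401886009429308))
```

View pics/crop1.png

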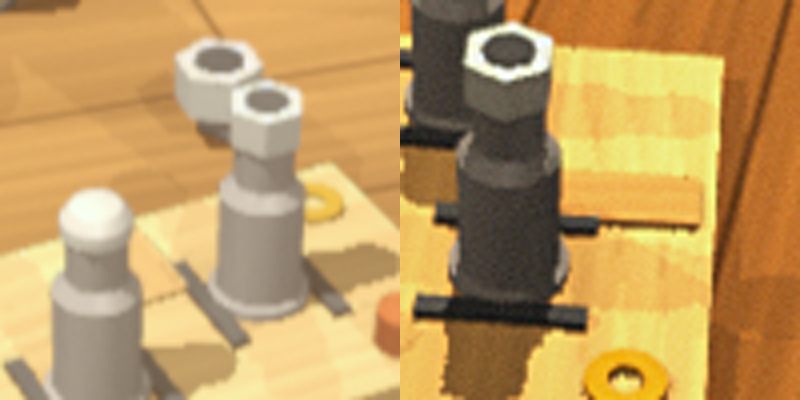

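The crop confirms it: the hex on the barrel is clearly the smaller of the two silver ones. Its top triangulates to z≈0.177, against 0.178 expected. The vector to the dome is 0.158 m long, as it should be, and gives a stand yaw of about 7.5°. I'll move above it, turning the tool's y axis onto the flat normal (about 97.5°).

{"name": "apply_moves", "arguments": {
  "moves": [1,-1.2,2,0,0,0.05,2.5,-2.8,2.6,0,0,0.1,13.7,-15.84,2.6,0,0,0.506,13.7,-15.84,2.6,0,0,0.506,13.7,-15.84,2.6,0,0,0.506,13.7,-15.84,2.6,0,0,0.506,13.7,-15.84,2.6,0,0,0.506,13.7,-15.84,2.6,0,0,0.506,13.7,-15.84,2.6,0,0,0.506,13.7,-15.84,2.6,0,0,0.506,13.7,-15.84,2.6,0,0,0.506,13.7,-15.84,2.6,0,0,0.506,13.7,-15.84,2.6,0,0,0.506,13.7,-15.84,2.6,0,0,0.506,13.7,-15.84,2.6,0,0,0.506,13.7,-15.84,2.6,0,0,0.506,13.7,-15.84,2.6,0,0,0.506,13.7,-15.84,2.6,0,0,0.506,13.7,-15.84,2.6,0,0,0.506,13.7,-15.84,2.6,0,0,0.506],
  "claw": 100
}}

```text
clock: 1.77
tcp_pos: [0.5523, 0.1403, 0.3046]
orientation: [0.0, -0.067, 0.998, 0.0]
wrist_force: [-0.6, -0.3, -0.1]
finger_gap: 0.0855
grip_force: 0.0
```

Run:
```python
from h import *
I,K,T=cam("wrist"); cv2.imwrite("pics/w0.png",I); np.savez("w0.npz",I=I,K=K,T=T)
s=status.get_state(); print(s["tcp_pos"],s["orientation"],s["clock"],s["joint_pos"],s["qvel"].max())
print(ray(K,T,(320,240)), proj(K,T,(.553,.139,.178)))
```

```text
[0.55246018 0.14012546 0.30464707] [ 2.08929424e-04 -6.64101674e-02  9.97792383e-01  7.66912252e-05] 1.8167 [ 1.07502946e-01  2.95395128e-01  1.80058070e-01  1.45503547e+00
  1.36107545e-04 -2.54151878e-02] 0.004343958898065886
(array([0.48095584, 0.13097637, 0.43880207]), array([ 0.28259882,  0.03804754, -0.95848333])) [317.65504196 233.09813007]
```

View pics/w0.png

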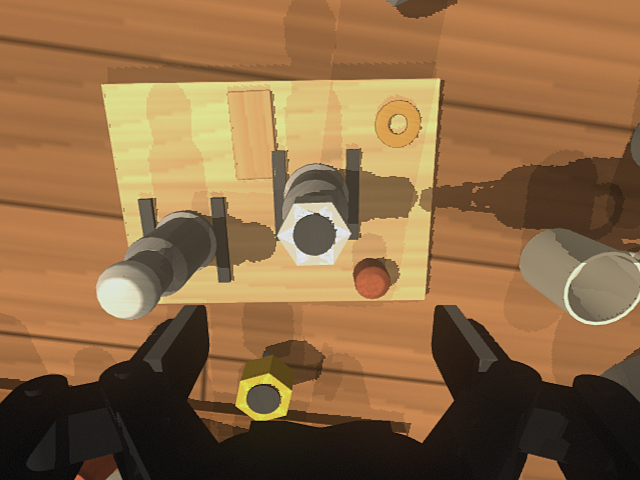

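The wrist view shows the cap's bright hexagon centred near (315,234), with the dome at (128,290), brass ring at (398,123), cone at (372,279) and yellow nut at (265,385). The hexagon's corners seem to point left and right, so I'll measure the angle.

Run:
```python
from h import *
w=np.load("w0.npz"); I,K,T=w["I"],w["K"],w["T"]
hsv=cv2.cvtColor(I,cv2.COLOR_BGR2HSV)
m=((hsv[...,1]<60)&(hsv[...,2]>150)).astype(np.uint8); r=np.zeros_like(m); r[190:280,265:365]=1; m*=r
c=max(cv2.findContours(m,cv2.RETR_EXTERNAL,cv2.CHAIN_APPROX_NONE)[0],key=cv2.contourArea)
h=cv2.convexHull(c)
a=cv2.approxPolyN(h,6) if hasattr(cv2,"approxPolyN") else cv2.approxPolyDP(h,5,True)
P=np.array([plane(K,T,p,.178)[:2] for p in a.reshape(-1,2)])
C=P.mean(0); print(a.reshape(-1,2).tolist(),C)
print(np.hypot(*(P-C).T)*1e3, np.degrees(np.arctan2(*(P-C).T[::-1])))
g=plane; H=np.array([plane(K,T,p,.178)[:2] for p in h.reshape(-1,2)],np.float32); print(cv2.minEnclosingCircle(H),cv2.minAreaRect(H))
# dark disc
d=((hsv[...,2]<90)).astype(np.uint8); r[:]=0; r[210:258,288:340]=1
cc=max(cv2.findContours(d*r,cv2.RETR_EXTERNAL,cv2.CHAIN_APPROX_NONE)[0],key=cv2.contourArea); e=cv2.fitEllipse(cc); print(e,plane(K,T,e[0],.178))
# board corners z=.018
B=np.array([plane(K,T,p,.018)[:2] for p in ((102,84),(441,79),(425,300))]); print(B, np.hypot(*np.diff(B,axis=0).T), np.degrees(np.arctan2(*np.diff(B,axis=0).T[::-1])))
cv2.imwrite("pics/c2.png",cv2.resize(I[185:285,260:370],(660,600),interpolation=cv2.INTER_CUBIC))
```

```text
[[351, 233], [332, 264], [297, 265], [276, 235], [293, 203], [332, 202]] [0.5541724  0.13617575]
[26.658828   26.21666812 26.29913162 26.69416491 26.54135645 26.54390984] [  99.45600354   38.24086274  -19.87337058  -81.07165963 -140.24068288
  158.42215648]
((0.5542429685592651, 0.1362428218126297), 0.026355760172009468) ((0.5542157888412476, 0.1361454427242279), (0.045852694660425186, 0.05198410153388977), 9.396923065185547)
((313.5072937011719, 233.97439575195312), (39.02431869506836, 39.92211151123047), 50.77870559692383) [0.55403129 0.13616145 0.178     ]
[[ 0.46898168 -0.09636918]
 [ 0.41821561  0.24767035]
 [ 0.66326228  0.28358841]] [0.34776485 0.24766505] [98.39392517  8.3388275 ]
```

View pics/c2.png

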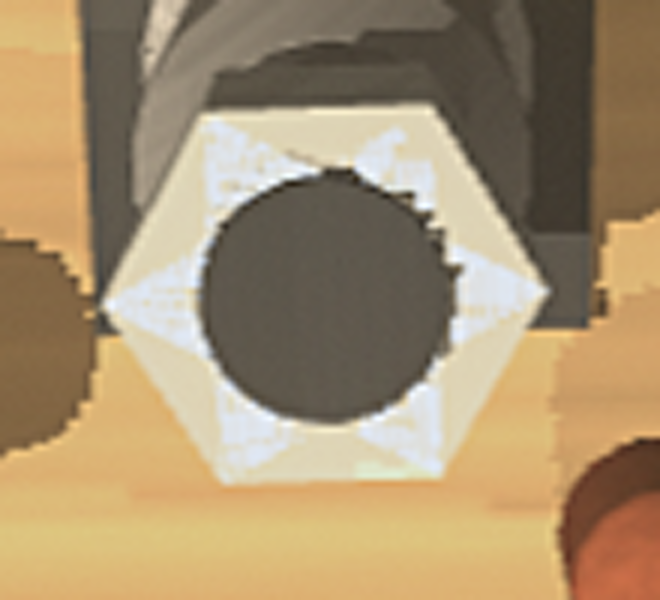

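The hexagon's circumradius is 26.4 mm and it is 46 mm across flats, so it is the right cap. Its centre is (0.554, 0.136), with corners at 39° + 60k, so the flat normals are at 9°, 69° and 129°. I'll use 69°, which means turning by -0.496. The gap on closing (46 mm on flats, 53 mm on corners) will check this.

{"name": "apply_moves", "arguments": {
  "moves": [0.06,-0.14,0,0,0,-0.12,0.06,-0.14,0,0,0,-0.25,0.06,-0.14,0,0,0,-0.37,0.06,-0.14,0,0,0,-0.496,0.06,-0.14,-1,0,0,-0.496,0.06,-0.14,-2,0,0,-0.496,0.06,-0.14,-3,0,0,-0.496,0.06,-0.14,-4,0,0,-0.496,0.06,-0.14,-4.6,0,0,-0.496,0.06,-0.14,-5.2,0,0,-0.496,0.06,-0.14,-5.7,0,0,-0.496,0.06,-0.14,-6,0,0,-0.496,0.06,-0.14,-6,0,0,-0.496,0.06,-0.14,-6,0,0,-0.496,0.06,-0.14,-6,0,0,-0.496]
}}

```text
clock: 3.07
tcp_pos: [0.5551, 0.1359, 0.1553]
orientation: [0.001, 0.181, 0.983, 0.0]
wrist_force: [-0.1, 0.1, -0.6]
finger_gap: 0.0856
grip_force: 0.0
```

{"name": "apply_moves", "arguments": {
  "moves": [0,0,0,0,0,0,0,0,0,0,0,0,0,0,0,0,0,0,0,0,0,0,0,0,0,0,0,0,0,0,0,0,0,0,0,0,0,0,0,0,0,0,0,0,0,0,0,0,0,0,0,0,0,0,0,0,0,0,0,0,0,0,0,0,0,0,0,0,0,0,0,0],
  "claw": 0,
  "newtons": 30
}}

```text
clock: 4.07
tcp_pos: [0.555, 0.1356, 0.155]
orientation: [0.001, 0.181, 0.983, 0.0]
wrist_force: [-1.1, 0.4, 5.1]
finger_gap: 0.0454
grip_force: 31.4
```

Run:
```python
from h import *
I,K,T=cam("wrist"); cv2.imwrite("pics/w1.png",I)
s=status.get_state(); print({k:np.round(s[k],4) for k in s if k not in("tau","qvel")})
```

```text
{'clock': np.float64(4.1167), 'joint_pos': array([ 0.0992,  0.3424, -0.1223,  1.1046,  0.    ,  0.464 ]), 'tcp_pos': array([0.555 , 0.1356, 0.1551]), 'orientation': array([7.000e-04, 1.814e-01, 9.834e-01, 2.000e-04]), 'wrist_force': array([-0.0929,  0.5307,  5.7447]), 'ft_torque': array([-0.0609,  0.0928,  0.0205]), 'grip_force': np.float64(31.4392), 'finger_gap': np.float64(0.0457)}
```

View pics/w1.png

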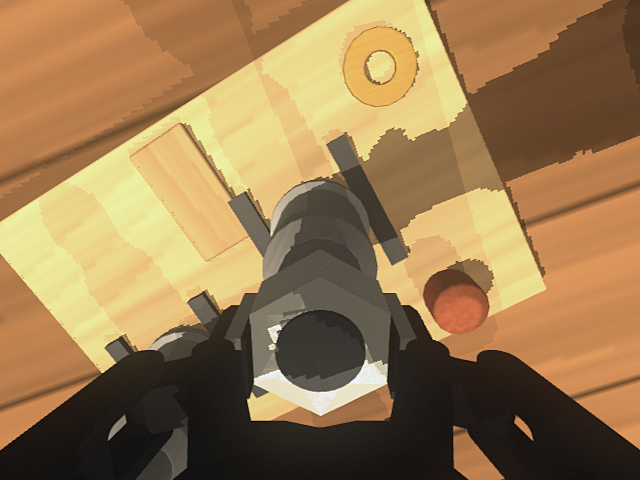

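The pads hold the cap on its flats: the gap is 45.7 mm, and the cap shows between them at (320,350). First I'll try anticlockwise by about 14°.

{"name": "apply_moves", "arguments": {
  "moves": [0,0,0,0,0,0,0,0,0,0,0,0,0,0,0,0,0,0.04,0,0,0,0,0,0.08,0,0,0,0,0,0.12,0,0,0,0,0,0.16,0,0,0,0,0,0.2,0,0,0,0,0,0.24,0,0,0,0,0,0.24,0,0,0,0,0,0.24],
  "newtons": 60
}}

```text
clock: 4.95
tcp_pos: [0.5552, 0.1358, 0.1552]
orientation: [0.001, 0.063, 0.998, 0.001]
wrist_force: [-0.2, 0.8, 5.6]
finger_gap: 0.0452
grip_force: 60.7
```

Run:
```python
from h import *
s=status.get_state(); print({k:np.round(s[k],4) for k in s if k not in("tau","qvel")})
```

```text
{'clock': np.float64(4.95), 'joint_pos': array([ 9.9100e-02,  3.4240e-01, -1.2210e-01,  1.1044e+00,  7.0000e-04,
        2.2550e-01]), 'tcp_pos': array([0.5552, 0.1358, 0.1552]), 'orientation': array([9.00e-04, 6.31e-02, 9.98e-01, 5.00e-04]), 'wrist_force': array([-0.2175,  0.7685,  5.5811]), 'ft_torque': array([ 0.1255,  0.1044, -0.6848]), 'grip_force': np.float64(60.7463), 'finger_gap': np.float64(0.0452)}
```

{"name": "apply_moves", "arguments": {
  "moves": [0,0,0,0,0,0.02,0,0,0,0,0,0.04,0,0,0,0,0,0.06,0,0,0,0,0,0.06]
}}

```text
clock: 5.28
tcp_pos: [0.5552, 0.1359, 0.1552]
orientation: [0.001, 0.034, 0.999, 0.001]
wrist_force: [-1.0, 1.6, 5.2]
finger_gap: 0.045
grip_force: 60.7
```

Run:
```python
from h import *
I,K,T=cam("wrist"); cv2.imwrite("pics/w2.png",I)
s=status.get_state(); print({k:np.round(s[k],4) for k in s if k not in("tau","qvel")})
```

```text
{'clock': np.float64(5.3333), 'joint_pos': array([ 0.0989,  0.3424, -0.1221,  1.1044,  0.0013,  0.1673]), 'tcp_pos': array([0.5552, 0.1359, 0.1552]), 'orientation': array([8.000e-04, 3.420e-02, 9.994e-01, 8.000e-04]), 'wrist_force': array([-0.9236,  1.9557,  5.7303]), 'ft_torque': array([ 0.3239,  0.0881, -1.5631]), 'grip_force': np.float64(60.7164), 'finger_gap': np.float64(0.0453)}
```

View pics/w2.png

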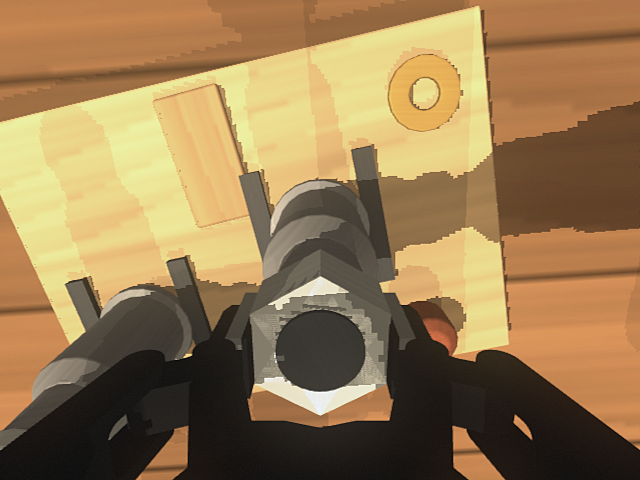

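The cap turned with the pads (still square to them at (320,350)). But the resisting moment rose from 0.68 to 1.56 N m with only 0.06 rad more, so that's the hard stop. The thread is left-handed, so I'll go clockwise.

{"name": "apply_moves", "arguments": {
  "moves": [0,0,0,0,0,-0.06,0,0,0,0,0,-0.12,0,0,0,0,0,-0.18,0,0,0,0,0,-0.24,0,0,0,0,0,-0.3,0,0,0,0,0,-0.36,0,0,0,0,0,-0.42,0,0,0,0,0,-0.48,0,0,0,0,0,-0.54,0,0,0,0,0,-0.6,0,0,0,0,0,-0.6]
}}

```text
clock: 6.25
tcp_pos: [0.5552, 0.1356, 0.1551]
orientation: [0.001, 0.328, 0.945, 0.0]
wrist_force: [0.3, 0.1, 5.9]
finger_gap: 0.0449
grip_force: 60.8
```

Run:
```python
from h import *
s=status.get_state(); print({k:np.round(s[k],4) for k in s if k not in("tau","qvel")})
```

```text
{'clock': np.float64(6.25), 'joint_pos': array([ 9.9100e-02,  3.4240e-01, -1.2220e-01,  1.1044e+00, -2.0000e-04,
        7.6660e-01]), 'tcp_pos': array([0.5552, 0.1356, 0.1551]), 'orientation': array([9.000e-04, 3.276e-01, 9.448e-01, 3.000e-04]), 'wrist_force': array([0.2676, 0.0735, 5.9009]), 'ft_torque': array([-0.0859,  0.0628, -0.1099]), 'grip_force': np.float64(60.8385), 'finger_gap': np.float64(0.0449)}
```

It turns freely: 17° past the start with 0.1 N m. I'll continue to about 59°.

{"name": "apply_moves", "arguments": {
  "moves": [0,0,0,0,0,-0.07,0,0,0,0,0,-0.14,0,0,0,0,0,-0.21,0,0,0,0,0,-0.28,0,0,0,0,0,-0.35,0,0,0,0,0,-0.42,0,0,0,0,0,-0.49,0,0,0,0,0,-0.56,0,0,0,0,0,-0.63,0,0,0,0,0,-0.7,0,0,0,0,0,-0.74,0,0,0,0,0,-0.74,0,0,0,0,0,-0.74]
}}

```text
clock: 7.33
tcp_pos: [0.5549, 0.1353, 0.1552]
orientation: [0.001, 0.646, 0.763, 0.0]
wrist_force: [-0.7, -1.2, 5.6]
finger_gap: 0.0452
grip_force: 60.9
```

Run:
```python
from h import *
I,K,T=cam("wrist"); cv2.imwrite("pics/w3.png",I)
s=status.get_state(); print({k:np.round(s[k],4) for k in s if k not in("tau","qvel")})
```

```text
{'clock': np.float64(7.3833), 'joint_pos': array([ 9.9000e-02,  3.4220e-01, -1.2240e-01,  1.1049e+00, -6.0000e-04,
        1.5042e+00]), 'tcp_pos': array([0.5549, 0.1353, 0.1552]), 'orientation': array([6.000e-04, 6.462e-01, 7.632e-01, 3.000e-04]), 'wrist_force': array([-0.5692, -0.8436,  6.8175]), 'ft_torque': array([-0.2739,  0.3181, -0.0533]), 'grip_force': np.float64(60.9048), 'finger_gap': np.float64(0.0452)}
```

View pics/w3.png

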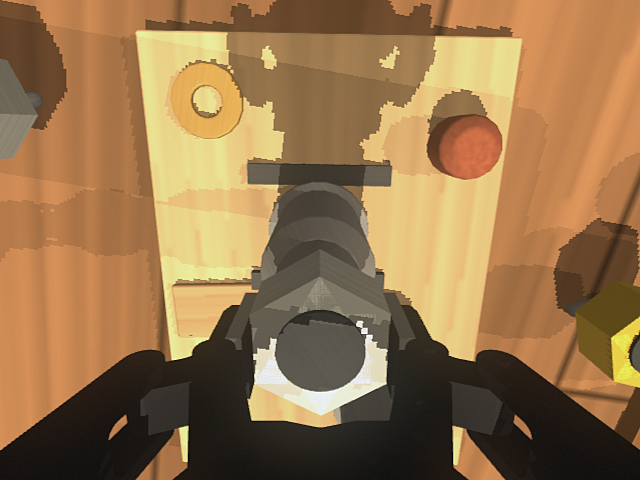

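The cap has turned with the pads, still square at (320,350), to about 59° with almost no torque. I'll lift gently and check the force.

{"name": "apply_moves", "arguments": {
  "moves": [0,0,0.1,0,0,0,0,0,0.2,0,0,0,0,0,0.3,0,0,0,0,0,0.4,0,0,0,0,0,0.4,0,0,0]
}}

```text
clock: 7.8
tcp_pos: [0.5546, 0.1357, 0.1646]
orientation: [0.0, 0.646, 0.763, 0.0]
wrist_force: [-0.2, 0.4, -1.6]
finger_gap: 0.0454
grip_force: 61.3
```

It has lifted 9.5 mm carrying only the cap's weight, so it's free. I'll raise it another 57 mm.

{"name": "apply_moves", "arguments": {
  "moves": [0,0,0.3,0,0,0,0,0,0.6,0,0,0,0,0,0.9,0,0,0,0,0,1.2,0,0,0,0,0,1.5,0,0,0,0,0,1.8,0,0,0,0,0,2.1,0,0,0,0,0,2.3,0,0,0,0,0,2.3,0,0,0,0,0,2.3,0,0,0,0,0,2.3,0,0,0,0,0,2.3,0,0,0]
}}

```text
clock: 8.8
tcp_pos: [0.5542, 0.1356, 0.2212]
orientation: [-0.0, 0.646, 0.763, -0.0]
wrist_force: [0.3, -0.4, -1.6]
finger_gap: 0.045
grip_force: 61.4
```

Run:
```python
from h import *
I,K,T=cam("side"); J,_,_=cam("scene"); 
cv2.imwrite("pics/end.png",np.hstack([cv2.resize(I[190:350,220:380],(400,400)),cv2.resize(J[150:310,290:450],(400,400))]))
s=status.get_state(); print(s["tcp_pos"],s["wrist_force"],s["grip_force"],s["finger_gap"],s["clock"])
```

```text
[0.55424496 0.1355728  0.22128499] [-0.01394309 -0.85272938 -1.5203297 ] 61.3599157333374 0.04525098703378696 8.9
```

View pics/end.png

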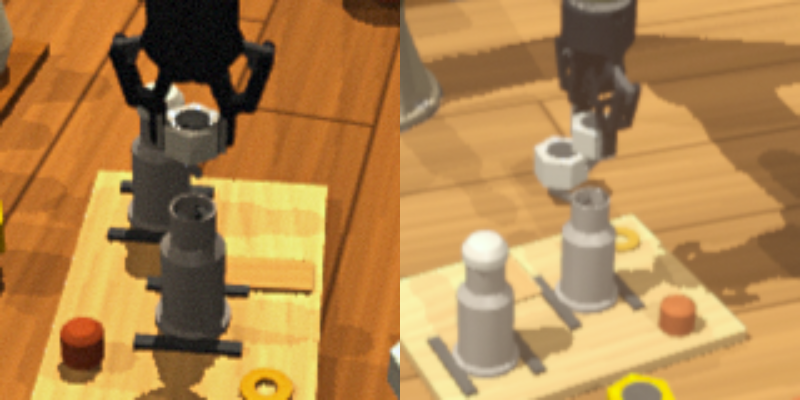

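The cap is held in the fingers above the open neck, at crop (192,135) over (193,215), clear of it and about 66 mm up. The bystanders in view are where they were.

```bash
python3 -c "
from workcell import job; print(job.hand_in())"
```

```text
the job is handed in; nothing more can be done
None
```

The hexagonal cap is off (left-hand thread, undone clockwise) and held about 66 mm above its seat over the open neck; the job is handed in, and the hand-in call gave no verdict.

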